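# Hold the cast sample flush on the sloped analyser stage

## Task

Swing both flaps of the little carton outward, past upright, and lift out the cast metal sample by its stub. Lay the sample's flat underside flush on the sloped steel platen of the analyser, covering it squarely edge to edge, and press gently until the sprung platen has gone in about half of its travel. Finish while holding it there: keep gripping and pressing, do not let go, leave the flaps open and do not disturb the bowl, the ring flask or the brick.

Things in the scene. Friction and masses are not known exactly. Their poses are not given: they have to be found in the camera images.
- carton: Open cardboard carton fixed to the bench, 150 (x) x 175 (y) x 80 mm high, walls 4 mm; origin at the centre of its underside, z up. A grey foam pad on its floor has its top 20 mm above the origin. It has two short flaps, hinged on the upper edges of its +y and -y walls (hinge lines 87.5 mm to either side of the middle, 80 mm high, along x).
- flap_left (a joint): Angle (rad) of the carton's flap on its +y wall, 144 mm along x, 58 mm from hinge to free edge, 3 mm thick: 0 = lying level inwards over the carton, 1.57 = upright, at most 2.5 = folded outward. Starts 0.75 to 1.05 (ajar). A stiff fold: about 0.03 N m to turn, stays where it is left. The fingers can enter between the two free edges and push it outward from inside.
- flap_right (a joint): The same for the flap on the carton's -y wall.
- flap_left_edge (a point): Middle of the free edge of the +y flap.
- flap_right_edge (a point): Middle of the free edge of the -y flap.
- sample: Cast aluminium test piece, about 0.16 kg, lying flat on the foam in the carton: a flat plate 60 (x) x 80 (y) x 8 mm with an upright rectangular stub standing on its middle, 34 (x) x 12 (y) mm, from 8 to 58 mm above the underside; grip the stub across its 12 mm. Origin at the centre of the plate's flat underside, z along the stub. It lies roughly square with the carton and may be turned half round without difference.
- analyser: Grey bench analyser fixed to the bench, base 250 x 170 mm, its sloped stage towards the robot, a 100 mm high housing behind it; origin on the bench below the base, 100 mm from its robot-side edge, z up, -x side towards the robot. The stage is carried between two 115 mm high cheeks, on a tilt axis along y, 10 mm to -x of the origin and 95 mm high; it is clamped at an unknown slope, 0.25 to 0.65 rad, leaning down towards the robot, and does not give.
- face (a point): Centre of the top face of the platen: a bare steel rectangle of 60 (x) x 80 (y) mm, the same size as the sample's plate, standing 24 mm proud of the stage plate under it and 34 mm off the tilt axis when not pressed. z points out of the face (up and towards the robot), y along the level edges, x up the slope. It moves in with the platen.
- platen (a joint): How far (m) the sprung platen is pushed in along its own normal: 0 = free, 0.012 = at its hard stop. It needs about 5 N to start and 0.8 N more for each mm; the sample's own weight does not move it.
- bowl: White ceramic bowl, 84 mm across, 36 mm high, on the bench; origin at the centre of its underside. Leave alone.
- flask: Upright steel ring flask, 64 mm across, 62 mm high; origin at the centre of its underside. Leave alone.
- brick: Pale fire brick, 90 x 70 x 64 mm; origin at the centre of its underside. Leave alone.
Not all that is in view belongs to the job. What is shaped like the sample but brown is not meant. Of the things shaped like the carton, the cardboard one is meant.

How it is judged:
By the outcome, as a careful person would: the job done as asked, in the order asked, and still so for the second after the job is handed in, while the arm keeps its last pose, push and grip.
It also fails if it takes over 54 s, if anything falls off the work surface, if the arm or the gripper's body presses on something with over 40 N, if the wrist force passes 120 N, or if a joint passes its speed limit or range.

## Robot

A 6-joint arm with a two-finger parallel gripper is mounted at the origin on the work surface. World frame = base frame: x ahead of the robot, y to its left, z up, the work surface at z = 0. Lengths are in m, angles in rad, forces in N, time in s.
With the tool pointing down it reaches from about 0.4 to 0.825 m from the base axis. Payload 7 kg.
Tool frame: the origin (TCP) lies midway between the tips of the shut fingers; the grasp point (between the pads) lies hold_point_z behind it (hold_point_z is the distance from the TCP to the grasp point, in m); z points along the fingers, y is the line along which they close (so a half turn about z gives the same grasp; the last joint's range is limited). The gripper opens to 88 mm and grips with 3 to 60 N. Pads are 19 mm wide; open, the fingers measure 130 mm over their backs; the gripper's body (78 mm by 193 mm) begins 47 mm behind the grasp point.
Start: joints at [1.635, 0.359, 0.012, 0, -1.224, -0.288], TCP at [0.15, 0.658, 0.227] pointing down, gripper open.
Joint ranges: [-3.07, 3.07], [-1.43, 2.12], [-1.02, 1.25], [-3.03, 1.67], [-3.05, -0], [-3.03, 3.03]. Speed limits (rad/s): [2.39, 2.39, 3.01, 3.14, 3.14, 3.14].

## Interface

Orientations are given as [roll, pitch, yaw] about the fixed x, y, z axes, in that order (R = Rz(yaw) Ry(pitch) Rx(roll)).
In Python, from station import * gives the robot as it stands.
- The arm moves only by the tool apply_moves, never from a script. Its argument "steps" is a list of rows, each an object with "translation": the shift along the world's x, y, z scaled (see below), a list of three; "rotation": the turn, a rotation vector about the world's x, y, z scaled (see below), a list of three. A call has exactly 10 rows; each row is the pose to reach, as a shift and turn from the pose commanded when the call began; what a row does not reach only later rows make up. The controller multiplies each number of a shift by 250 mm and each number of a turn by 30 degrees. A row lasts 1/12 s, in which the tool goes at most 41.7 mm and 7.16 degrees, less where a joint would pass 70% of its speed; a pose out of reach is approached as far as the arm can. A call with a number of a shift or a turn outside -1 to 1 is refused whole. A call with a gripper value outside its range is refused whole. "jaw" is the closure, from -1 (fully open) to 1 (shut), so that 0 is half open, set as the call begins (left out, the last holds). The fingers move at their own pace and stop on an object; "newtons" is the grip in N (left out, the last holds). Time passes only in rows, so rows that repeat a pose let the fingers close, or fill a call up. It gives the time, the measured TCP pose, the force, the opening and the grip force at its end, in the units of the state.
- get_state(): the state, without advancing time (a new reading comes with each control period).
- grab_frame(name): name is "scene" or "top" or "wrist"; returns the picture (384x512x3 uint8, blue, green, red); there is no depth.
- camera_model(name): a dict with "fx", "fy", "cx", "cy" (pixels), "k1" (the pictures are not rectified: a ray, as slopes to the right and down, at radius r is drawn at 1 + k1 r^2 times it, then the intrinsics apply), "xyz" and "rotation" of the camera in the world. Camera axes: x right, y down, z forward; pixel columns grow to the right and rows downward; lengths in m; the calibration is good to about 2 mm. A picture is of the moment at which its call begins: read the wrist's pose just before it. camera_model takes no time and is no camera call; for the wrist camera it gives the pose at the moment of the call.
- job_done(): hands the job in; it is judged then, once.
The state is a dict: "t": time; "q": joint angles; "qd": joint speeds; "joint_efforts": joint torques, N m; "eef_pos": TCP position; "ee_rot": TCP orientation; "force": force on the tool from outside, world axes, zero at the start; "moment": the same for the moment, N m; "width": finger opening in m; "gripper_force": force on a finger pad.
Only numpy, scipy, OpenCV 4.12 (cv2) and the standard library are available. Lean on these libraries where they do the work, as an engineer would, in place of code of your own. Each camera call takes 0.05 s, during which the arm holds its last target. There are 200 camera calls.

## Working session

There is one attempt and no reset: what is moved stays moved. The work goes in short steps, Python scripts to look and compute and a tool call to move; the robot and the scene stay as the last step left them, time stands still between calls to the robot, and variables do not carry over. Pictures are saved under pics/ and viewed, at most 10 in all, crops included, and the job is handed in when it is done.

Besides the shell and the picture viewer there is one more tool, called after "Request:" as name(argument=value, ...), one argument or row to a line, values as JSON. apply_moves: Moves the arm, as the interface text tells. Shifts and turns lie within -1 to 1; 1 stands for 250 mm of shift or 30 degrees of turn. Its arguments: {"type":"object","properties":{"steps":{"type":"array"},"jaw":{"type":"number"},"newtons":{"type":"number"}},"required":["steps"]}

```bash
ls; mkdir -p pics; cat > h.py <<'E'
from station import *
import numpy as np, cv2
from scipy.spatial.transform import Rotation as Rn
def cam(n):
    m=camera_model(n); R=np.array(m["rotation"],float)
    if R.shape!=(3,3): R=Rn.from_euler('xyz',R).as_matrix()
    return m,R,np.array(m["xyz"],float)
def ray(M,p):
    m,R,c=M
    d=np.array([(p[0]-m["cx"])/m["fx"],(p[1]-m["cy"])/m["fy"]]); u=d.copy()
    for _ in range(30): u=d/(1+m["k1"]*(u@u))
    v=R@np.array([u[0],u[1],1]); return c,v/np.linalg.norm(v)
def onz(M,p,z):
    c,v=ray(M,p); return c+v*(z-c[2])/v[2]
def proj(M,X):
    m,R,c=M; v=R.T@(np.array(X)-c); u=v[:2]/v[2]; u=u*(1+m["k1"]*(u@u))
    return np.array([m["fx"]*u[0]+m["cx"],m["fy"]*u[1]+m["cy"]])
def tri(M1,p1,M2,p2):
    c1,v1=ray(M1,p1); c2,v2=ray(M2,p2)
    s=np.linalg.lstsq(np.array([v1,-v2]).T,c2-c1,rcond=None)[0]
    a,b=c1+s[0]*v1,c2+s[1]*v2
    return (a+b)/2,np.linalg.norm(a-b)
E
python3 - <<'E'
from h import *
print(get_state())
for n in("scene","top","wrist"): print(n,camera_model(n))
for n in("scene","top"): cv2.imwrite(f"pics/{n}0.png",cv2.resize(grab_frame(n),(800,600),interpolation=cv2.INTER_CUBIC))
import station; print(station.__dict__.keys())
E
```

```text
pics
{'t': 0.0, 'q': array([ 1.63507688e+00,  3.59371833e-01,  1.10735853e-02, -3.39369315e-04,
       -1.22411256e+00, -2.88135634e-01]), 'qd': array([ 0.00057044,  0.0005433 , -0.0003389 , -0.00044319,  0.00160504,
        0.00064498]), 'joint_efforts': array([-2.75808407e-04, -5.82708907e+01,  2.93055117e+01,  6.99730933e+00,
        6.87092674e-03, -1.55447933e-04]), 'eef_pos': array([0.14974152, 0.65768213, 0.22564078]), 'ee_rot': array([ 3.13995406e+00, -1.52944114e-04, -2.23970526e-01]), 'force': array([-0.33297129,  0.65304225,  0.13505998]), 'moment': array([0.01318146, 0.03823795, 0.00349465]), 'gripper_force': 0.0, 'width': 0.08728217178111779}
scene {'fx': 376.51694988259413, 'fy': 376.51694988259413, 'cx': 256.7960399661673, 'cy': 192.38664049271884, 'k1': -0.10150477970181268, 'xyz': array([1.20791075, 0.21479804, 0.70070267]), 'rotation': array([-2.26305109, -0.0041096 ,  1.94867839])}
top {'fx': 375.3934543332896, 'fy': 375.3934543332896, 'cx': 254.45512573083226, 'cy': 189.7377118224374, 'k1': -0.11741830982648425, 'xyz': array([ 0.32164156, -0.03033614,  1.08447984]), 'rotation': array([-2.92503129,  0.00474723, -1.55551176])}
wrist {'fx': 325.8954642722785, 'fy': 325.8954642722785, 'cx': 252.09595525062232, 'cy': 199.18878849785844, 'k1': -0.08109477263381988, 'xyz': array([0.22631777, 0.64093652, 0.38372819]), 'rotation': array([ 2.84929071e+00, -2.37245476e-03, -1.79504185e+00])}
dict_keys(['__name__', '__doc__', '__package__', '__loader__', '__spec__', '__file__', '__cached__', '__builtins__', 'grab_frame', 'camera_model', 'job_done', 'get_state', 'Unreachable', 'hold_point_z'])
```

View pics/scene0.png

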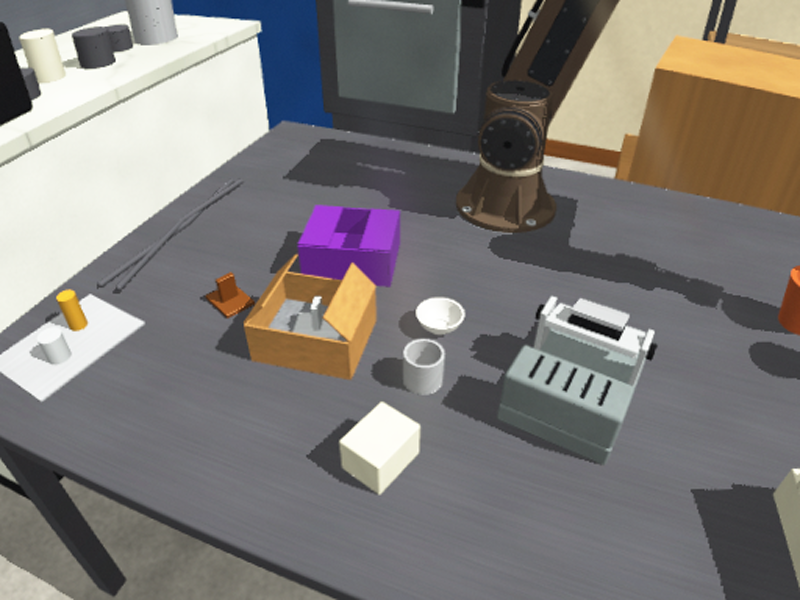

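View pics/top0.png

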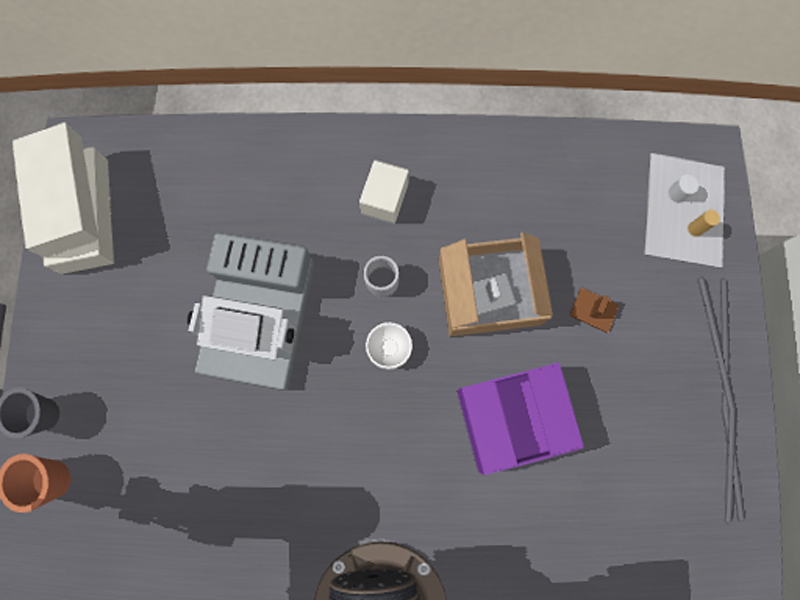

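The scene picture shows the cardboard carton at about (312,320), with the sample's stub at (316,312) and both flaps ajar. The analyser is at (580,370), and its platen is at (600,318) facing the robot. In the top picture the carton is at (497,285), the stub at (493,288), the analyser at (250,310), the platen at (236,328), the flask at (381,275), the bowl at (389,345) and the brick at (384,190).

```bash
python3 - <<'E'
from h import *
T=cam("top");S=cam("scene");k=.64
def P(n,px,z): print(n,np.round(onz(T,np.array(px)*k,z),3))
P("rim nl",(450,335),.08);P("rim nr",(551,318),.08);P("rim fl",(441,243),.08);P("rim fr",(524,236),.08)
P("stub top",(491,281),.078)
P("plate corners",(474,280),.028);P("p",(484,311),.028);P("p",(516,305),.028);P("p",(508,274),.028)
for q in((215,307),(262,315),(257,350),(211,342)): P("platen",q,.125)
for q in((196,372),(290,389),(311,250),(218,235)): P("base",q,.03 if q[0]in(196,290) else .1)
P("flask",(381,268),.062);P("bowl",(389,345),.036);P("brick",(388,180),.064)
print(tri(T,np.array((491,281))*k,S,np.array((318,299))*k), hold_point_z if not callable(hold_point_z) else hold_point_z())
E
```

```text
rim nl [ 0.476 -0.114  0.08 ]
rim nr [ 0.508 -0.291  0.08 ]
rim fl [ 0.642 -0.098  0.08 ]
rim fr [ 0.658 -0.249  0.08 ]
stub top [ 0.573 -0.187  0.078]
plate corners [ 0.587 -0.163  0.028]
p [ 0.529 -0.181  0.028]
p [ 0.541 -0.241  0.028]
p [ 0.6   -0.227  0.028]
platen [0.51  0.286 0.125]
platen [0.498 0.204 0.125]
platen [0.439 0.209 0.125]
platen [0.45  0.288 0.125]
base [0.407 0.343 0.03 ]
base [0.381 0.168 0.03 ]
base [0.62  0.131 0.1  ]
base [0.646 0.3   0.1  ]
flask [0.599 0.009 0.062]
bowl [ 0.463 -0.008  0.036]
brick [ 0.769 -0.001  0.064]
(array([ 0.56971213, -0.18382915,  0.09016323]), np.float64(0.0031183164164293505)) 0.0188
```

Request:
apply_moves(
  steps=[
    {"translation": [0.1,-0.1,0.02],"rotation": [0,0,0.02]},
    {"translation": [0.2,-0.2,0.04],"rotation": [0,0,0.04]},
    {"translation": [0.3,-0.3,0.06],"rotation": [0,0,0.06]},
    {"translation": [0.4,-0.4,0.08],"rotation": [0,0,0.08]},
    {"translation": [0.5,-0.5,0.1],"rotation": [0,0,0.1]},
    {"translation": [0.6,-0.6,0.12],"rotation": [0,0,0.12]},
    {"translation": [0.7,-0.7,0.14],"rotation": [0,0,0.14]},
    {"translation": [0.8,-0.8,0.16],"rotation": [0,0,0.15]},
    {"translation": [0.9,-0.9,0.18],"rotation": [0,0,0.15]},
    {"translation": [1,-1,0.2],"rotation": [0,0,0.15]},
  ],
  jaw=1,
  newtons=25,
)

```text
t: 0.93
eef_pos: [0.4006, 0.4066, 0.2766]
ee_rot: [3.141, 0.0, -0.145]
force: [2.1, 0.4, -0.1]
width: 0.0264
gripper_force: 0.0
```

Request:
apply_moves(
  steps=[
    {"translation": [0.03,-0.1,0],"rotation": [0,0,0]},
    {"translation": [0.06,-0.2,0],"rotation": [0,0,0]},
    {"translation": [0.09,-0.3,0],"rotation": [0,0,0]},
    {"translation": [0.12,-0.4,0],"rotation": [0,0,0]},
    {"translation": [0.15,-0.5,0],"rotation": [0,0,0]},
    {"translation": [0.18,-0.58,0],"rotation": [0,0,0]},
    {"translation": [0.2,-0.64,0],"rotation": [0,0,0]},
    {"translation": [0.2,-0.64,0],"rotation": [0,0,0]},
    {"translation": [0.2,-0.64,0],"rotation": [0,0,0]},
    {"translation": [0.2,-0.64,0],"rotation": [0,0,0]},
  ],
)

```text
t: 1.77
eef_pos: [0.4497, 0.2483, 0.2764]
ee_rot: [3.142, 0.0, -0.146]
force: [-0.5, -0.3, -0.1]
width: 0.0007
gripper_force: 0.0
```

```bash
cat > snap.py <<'E'
import sys,json
from h import *
def snap(n,view="wrist",crop=None):
    m=camera_model(view); f=grab_frame(view); cv2.imwrite(f"pics/{n}_raw.png",f)
    json.dump({k:np.array(v).tolist() for k,v in m.items()},open(f"pics/{n}.json","w"))
    cv2.imwrite(f"pics/{n}.png",cv2.resize(f,(800,600),interpolation=cv2.INTER_CUBIC))
def load(n):
    m=json.load(open(f"pics/{n}.json"));R=np.array(m["rotation"])
    return (m,Rn.from_euler('xyz',R).as_matrix(),np.array(m["xyz"])), cv2.imread(f"pics/{n}_raw.png")
if __name__=="__main__":
    snap(*sys.argv[1:]); s=get_state(); print({k:np.round(s[k],4) for k in("t","q","eef_pos","ee_rot","force","width")})
E
python3 snap.py an1
```

```text
{'t': np.float64(1.8167), 'q': array([ 8.8750e-01,  6.0600e-02, -2.5720e-01, -1.0000e-04, -1.2533e+00,
        5.3830e-01]), 'eef_pos': array([0.4497, 0.2486, 0.2764]), 'ee_rot': array([ 3.1415e+00,  2.0000e-04, -1.4500e-01]), 'force': array([-0.0333,  0.7432,  0.1345]), 'width': np.float64(0.0005)}
```

View pics/an1.png

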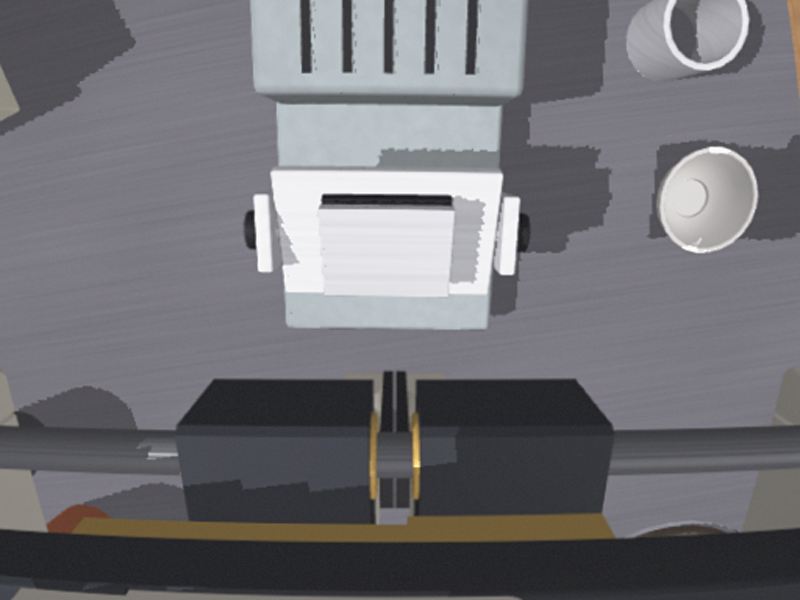

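The wrist view shows the platen's top face squarely. Its corners are about (321,207), (455,207), (449,296) and (323,294) in the 800x600 picture, with the cheeks at x≈263 and x≈508.

Request:
apply_moves(
  steps=[
    {"translation": [0.03,-0.08,0],"rotation": [0,0,0]},
    {"translation": [0.06,-0.18,0],"rotation": [0,0,0]},
    {"translation": [0.09,-0.28,0],"rotation": [0,0,0]},
    {"translation": [0.12,-0.38,0],"rotation": [0,0,0]},
    {"translation": [0.15,-0.48,0],"rotation": [0,0,0]},
    {"translation": [0.18,-0.56,0],"rotation": [0,0,0]},
    {"translation": [0.2,-0.6,0],"rotation": [0,0,0]},
    {"translation": [0.2,-0.6,0],"rotation": [0,0,0]},
    {"translation": [0.2,-0.6,0],"rotation": [0,0,0]},
    {"translation": [0.2,-0.6,0],"rotation": [0,0,0]},
  ],
)

```text
t: 2.65
eef_pos: [0.4997, 0.099, 0.2764]
ee_rot: [3.142, 0.0, -0.145]
force: [-0.5, -0.2, 0.2]
width: 0.0004
gripper_force: 0.0
```

```bash
python3 snap.py an2 && python3 - <<'E'
from snap import *
import cv2
M1,f1=load("an1");M2,f2=load("an2")
g=cv2.cvtColor(f1,cv2.COLOR_BGR2GRAY)
p=(np.array([[321,207],[455,207],[449,296],[323,294]],np.float32)*.64).reshape(-1,1,2)
p1=cv2.cornerSubPix(g,p.copy(),(3,3),(-1,-1),(3,40,.01)).reshape(-1,2); print(p1/.64)
m=M1[0];K=np.array([[m["fx"],0,m["cx"]],[0,m["fy"],m["cy"]],[0,0,1]])
ob=np.array([[.03,.04,0],[.03,-.04,0],[-.03,-.04,0],[-.03,.04,0]])
# predict in view 2
for s in(.3,.45,.6):
  c=[onz(M1,q,.125+np.sin(s)*o[0]) for q,o in zip(p1,ob)]
  print(s,np.round(c,4).tolist(),[np.round(proj(M2,x)/.64) .tolist() for x in c])
a=[int(v) for v in np.mean([proj(M2,x) for x in c],0)]; print(a)
crop=f2[max(0,a[1]-48):a[1]+48,max(0,a[0]-64):a[0]+64]; print(max(0,a[0]-64),max(0,a[1]-48))
cv2.imwrite("pics/an2c.png",cv2.resize(crop,None,fx=6,fy=6,interpolation=cv2.INTER_CUBIC))
E
```

```text
{'t': np.float64(2.7), 'q': array([ 5.8180e-01,  5.2700e-02, -2.6550e-01, -2.0000e-04, -1.2527e+00,
        8.4480e-01]), 'eef_pos': array([0.4997, 0.0991, 0.2765]), 'ee_rot': array([-3.1415e+00,  2.0000e-04, -1.4430e-01]), 'force': array([ 0.5651, -0.414 , -0.3322]), 'width': np.float64(0.0006)}
[[319.02505 206.98178]
 [451.71924 208.60307]
 [448.86295 293.0374 ]
 [321.88702 291.98572]]
0.3 [[0.507, 0.2843, 0.1339], [0.4948, 0.2078, 0.1339], [0.4395, 0.2141, 0.1161], [0.4521, 0.2953, 0.1161]] [[105.0, 323.0], [224.0, 324.0], [242.0, 393.0], [128.0, 390.0]]
0.45 [[0.5073, 0.2837, 0.138], [0.4952, 0.2082, 0.138], [0.4383, 0.2138, 0.112], [0.4511, 0.296, 0.112]] [[103.0, 324.0], [221.0, 326.0], [245.0, 391.0], [130.0, 389.0]]
0.6 [[0.5076, 0.283, 0.1419], [0.4956, 0.2086, 0.1419], [0.4372, 0.2135, 0.1081], [0.4502, 0.2967, 0.1081]] [[100.0, 325.0], [218.0, 327.0], [247.0, 390.0], [132.0, 388.0]]
[111, 228]
47 180
```

View pics/an2c.png

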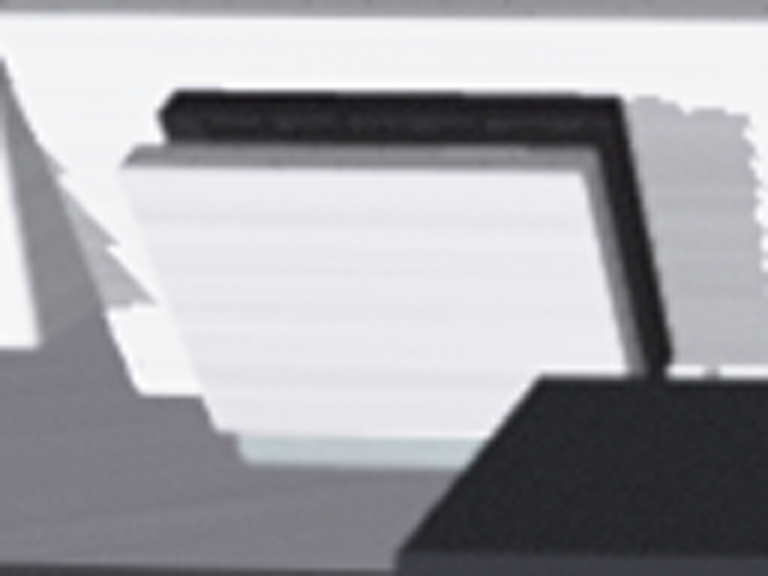

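The crop shows face corners at far left (122,167), far right (585,172) and near left (215,430). The near-right corner is hidden behind the gripper, and its edges extrapolate to about (646,440). I'll make the same crop of the first view.

```bash
python3 - <<'E'
from snap import *
M1,f1=load("an1")
cv2.imwrite("pics/an1c.png",cv2.resize(f1[115:205,190:305],None,fx=6,fy=6,interpolation=cv2.INTER_CUBIC))
E
```

```text
(no output)
```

View pics/an1c.png

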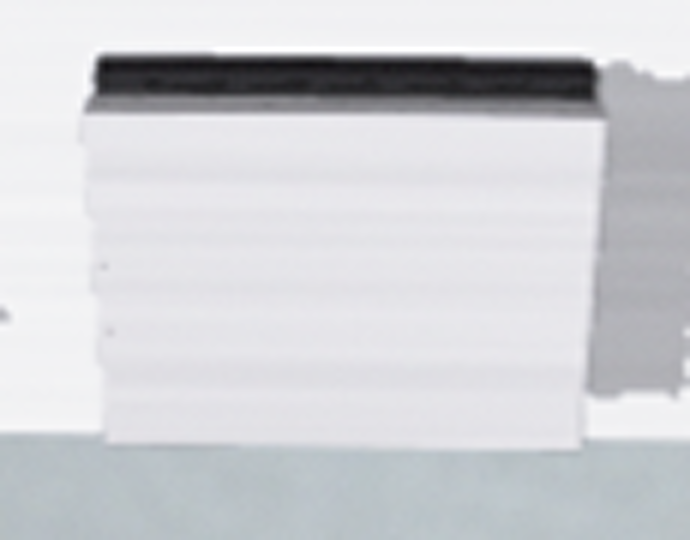

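Face corners in this crop: far left (85,112), far right (606,118), near right (582,448), near left (103,440).

```bash
python3 - <<'E'
from snap import *
from scipy.optimize import least_squares
M1,_=load("an1");M2,_=load("an2")
a=np.array([[85,112],[606,118],[582,448],[103,440]])/6+[190-.42,115-.42]
b=np.array([[122,167],[585,172],[646,440],[215,430]])/6+[47-.42,180-.42]
X=[]
for p,q in zip(a,b):
    x,e=tri(M1,p,M2,q);X.append(x);print(np.round(x,4),round(e,4))
X=np.array(X)
print("widths",[np.linalg.norm(X[i]-X[(i+1)%4]).round(4) for i in range(4)],"ctr",X.mean(0))
ob=np.array([[.03,.04,0],[.03,-.04,0],[-.03,-.04,0],[-.03,.04,0]])
def rect(v):
    x,y,yaw,s=v[:4]; z=v[4] if len(v)>4 else .095+.034*np.cos(s)
    R=Rn.from_euler('ZY',[yaw,-s]).as_matrix(); return ob@R.T+[x,y,z]
def res(v):
    C=rect(v); return np.concatenate([np.r_[proj(M1,c)-p,proj(M2,c)-q] for c,p,q in zip(C,a,b)])
for v0 in([.474,.248,-.145,.4],[.474,.248,-.145,.4,.126]):
    r=least_squares(res,v0); print(r.x.round(4),np.sqrt(2*r.cost/16)); print(res(r.x).round(1))
E
```

```text
[0.5063 0.2847 0.1346] 0.0002
[0.4941 0.2067 0.1348] 0.0002
[0.4381 0.2151 0.1172] 0.0
[0.451  0.2944 0.1174] 0.0005
widths [np.float64(0.0789), np.float64(0.0593), np.float64(0.0804), np.float64(0.0588)] ctr [0.47238843 0.25022271 0.12599646]
[ 0.4726  0.2499 -0.1612  0.3221] 0.5625149316892586
[-0.6 -0.5 -1.6 -0.1  1.1 -0.2  0.2  0.4  0.2  0.2 -0.1  0.2  0.5  0.3
  0.1  0. ]
[ 0.4722  0.2504 -0.1607  0.3122  0.1253] 0.40859055679740885
[-0.7 -0.3 -0.7 -0.4  0.3 -0.   0.5  0.1 -0.4  0.3  0.1  0.   0.4  0.5
  0.6 -0.2]
```

Request:
apply_moves(
  steps=[
    {"translation": [0.03,-0.1,-0.02],"rotation": [0,0,0.06]},
    {"translation": [0.06,-0.2,-0.04],"rotation": [0,0,0.12]},
    {"translation": [0.09,-0.32,-0.06],"rotation": [0,0,0.18]},
    {"translation": [0.12,-0.44,-0.08],"rotation": [0,0,0.24]},
    {"translation": [0.15,-0.56,-0.1],"rotation": [0,0,0.3]},
    {"translation": [0.18,-0.68,-0.12],"rotation": [0,0,0.36]},
    {"translation": [0.21,-0.8,-0.14],"rotation": [0,0,0.42]},
    {"translation": [0.24,-0.9,-0.16],"rotation": [0,0,0.5]},
    {"translation": [0.26,-1,-0.16],"rotation": [0,0,0.56]},
    {"translation": [0.26,-1,-0.16],"rotation": [0,0,0.61]},
  ],
)

```text
t: 3.53
eef_pos: [0.5654, -0.1541, 0.2356]
ee_rot: [3.141, 0.002, 0.175]
force: [0.1, 0.1, -0.5]
width: 0.0002
gripper_force: 0.0
```

Request:
apply_moves(
  steps=[
    {"translation": [0,-0.05,0],"rotation": [0,0,0]},
    {"translation": [0,-0.1,0],"rotation": [0,0,0]},
    {"translation": [0,-0.15,0],"rotation": [0,0,0]},
    {"translation": [0,-0.16,0],"rotation": [0,0,0]},
    {"translation": [0,-0.16,0],"rotation": [0,0,0]},
    {"translation": [0,-0.16,0],"rotation": [0,0,0]},
    {"translation": [0,-0.16,0],"rotation": [0,0,0]},
    {"translation": [0,-0.16,0],"rotation": [0,0,0]},
    {"translation": [0,-0.16,0],"rotation": [0,0,0]},
    {"translation": [0,-0.16,0],"rotation": [0,0,0]},
  ],
)

```text
t: 4.37
eef_pos: [0.5649, -0.1915, 0.2367]
ee_rot: [3.142, -0.0, 0.175]
force: [-0.1, -0.2, -0.4]
width: 0.0005
gripper_force: 0.0
```

```bash
python3 snap.py ca1
```

```text
{'t': np.float64(4.4167), 'q': array([ 4.0000e-04,  2.2410e-01, -1.5290e-01, -0.0000e+00, -1.1937e+00,
        1.7450e+00]), 'eef_pos': array([ 0.5649, -0.1916,  0.2366]), 'ee_rot': array([ 3.1416e+00, -1.0000e-04,  1.7460e-01]), 'force': array([-0.0622,  0.5969,  0.1527]), 'width': np.float64(-0.0)}
```

View pics/ca1.png

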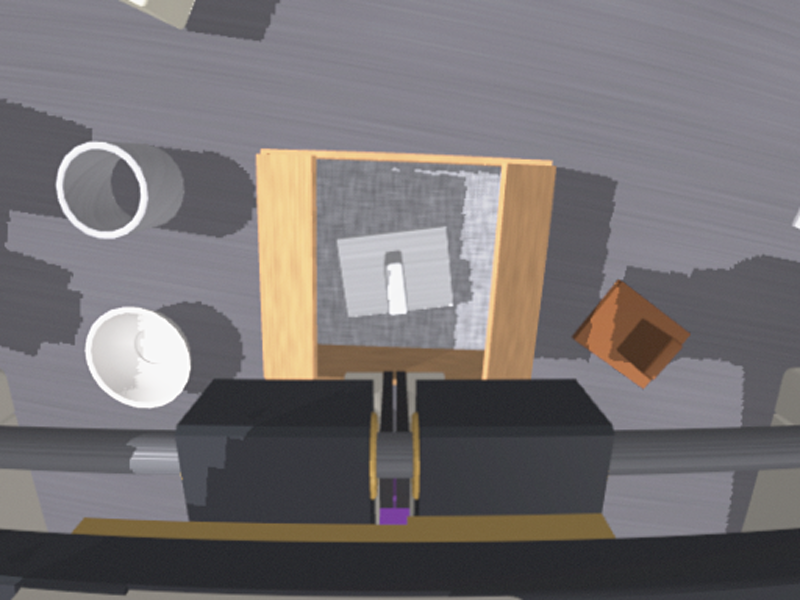

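The wrist view shows the carton from above. The far rim corners are at (258,152) and (554,162), the free edges of the flaps at x≈316 and x≈490–500, the plate corners at (338,240), (446,227), (453,306) and (349,317), and the stub at (395,280).

```bash
python3 - <<'E'
from snap import *
M,_=load("ca1");k=.64
A=lambda px,z:onz(M,np.array(px)*k,z)
l,r=A((258,152),.08),A((554,162),.08); d=l-r; print("rim",l,r,np.linalg.norm(d),"yaw",np.arctan2(-d[0],d[1]))
n=np.array([-d[1],d[0],0])/np.linalg.norm(d); print("carton ctr",(l+r)/2+.075*n)
C=np.array([A(p,.028) for p in((338,240),(446,227),(453,306),(349,317))]);print(C.round(4),C.mean(0),[np.linalg.norm(C[i]-C[(i+1)%4]).round(3) for i in range(4)])
d=(C[0]+C[3]-C[1]-C[2]);print("yaw y",np.arctan2(-d[0],d[1])); d=C[0]+C[1]-C[2]-C[3];print("yaw x",np.arctan2(d[1],d[0]))
for p in((385,263),(402,263),(387,313),(405,313),(385,252),(402,250)):print(p,A(p,.078).round(4))
print("mid corner of view: fingertip",proj(M,get_state()["eef_pos"])/k)
for p in((316,156),(316,378),(503,160),(484,378)):
  print("edge",p,A(p,.125).round(4))
E
```

```text
rim [ 0.63264172 -0.09705691  0.08      ] [ 0.65790821 -0.27291609  0.08      ] 0.17766498521965518 yaw 0.14269805683878542
carton ctr [ 0.57103727 -0.19565257  0.08      ]
[[ 0.5794 -0.1479  0.028 ]
 [ 0.6022 -0.2229  0.028 ]
 [ 0.5451 -0.24    0.028 ]
 [ 0.5231 -0.1644  0.028 ]] [ 0.56244656 -0.19380823  0.028     ] [np.float64(0.078), np.float64(0.06), np.float64(0.079), np.float64(0.059)]
yaw y 0.28914140279228556
yaw x 0.2883745953505873
(385, 263) [ 0.5786 -0.1833  0.078 ]
(402, 263) [ 0.5805 -0.1939  0.078 ]
(387, 313) [ 0.5463 -0.1902  0.078 ]
(405, 313) [ 0.5483 -0.2017  0.078 ]
(385, 252) [ 0.5856 -0.1821  0.078 ]
(402, 250) [ 0.5887 -0.1924  0.078 ]
mid corner of view: fingertip [394.55270965 397.6415964 ]
edge (316, 156) [ 0.6369 -0.1383  0.125 ]
edge (316, 378) [ 0.5147 -0.1545  0.125 ]
edge (503, 160) [ 0.6517 -0.233   0.125 ]
edge (484, 378) [ 0.5315 -0.2502  0.125 ]
```

Request:
apply_moves(
  steps=[
    {"translation": [0.01,0,-0.05],"rotation": [0,0,-0.02]},
    {"translation": [0.02,-0.01,-0.13],"rotation": [0,0,-0.04]},
    {"translation": [0.024,-0.016,-0.22],"rotation": [0,0,-0.06]},
    {"translation": [0.024,-0.016,-0.31],"rotation": [0,0,-0.06]},
    {"translation": [0.024,-0.016,-0.4],"rotation": [0,0,-0.06]},
    {"translation": [0.024,-0.016,-0.48],"rotation": [0,0,-0.06]},
    {"translation": [0.024,-0.016,-0.53],"rotation": [0,0,-0.06]},
    {"translation": [0.024,-0.016,-0.56],"rotation": [0,0,-0.06]},
    {"translation": [0.024,-0.016,-0.56],"rotation": [0,0,-0.06]},
    {"translation": [0.024,-0.016,-0.56],"rotation": [0,0,-0.06]},
  ],
)

```text
t: 5.25
eef_pos: [0.5711, -0.1959, 0.0968]
ee_rot: [3.141, 0.0, 0.143]
force: [-0.1, -0.3, 0.5]
width: 0.0003
gripper_force: 0.0
```

Request:
apply_moves(
  steps=[
    {"translation": [-0.006,0.04,0],"rotation": [0,0,0]},
    {"translation": [-0.012,0.08,0],"rotation": [0,0,0]},
    {"translation": [-0.017,0.12,0],"rotation": [0,0,0]},
    {"translation": [-0.023,0.16,0],"rotation": [0,0,0]},
    {"translation": [-0.029,0.2,0],"rotation": [0,0,0]},
    {"translation": [-0.034,0.24,0],"rotation": [0,0,0]},
    {"translation": [-0.039,0.27,0],"rotation": [0,0,0]},
    {"translation": [-0.043,0.3,0],"rotation": [0,0,0]},
    {"translation": [-0.048,0.333,0],"rotation": [0,0,0]},
    {"translation": [-0.048,0.333,0],"rotation": [0,0,0]},
  ],
)

```text
t: 6.08
eef_pos: [0.5584, -0.1112, 0.0964]
ee_rot: [-3.141, 0.0, 0.144]
force: [-0.1, 0.3, -0.1]
width: 0.0008
gripper_force: 0.0
```

Request:
apply_moves(
  steps=[
    {"translation": [0.014,-0.1,0],"rotation": [0,0,0]},
    {"translation": [0.029,-0.2,0],"rotation": [0,0,0]},
    {"translation": [0.043,-0.3,0],"rotation": [0,0,0]},
    {"translation": [0.05,-0.35,0],"rotation": [0,0,0]},
    {"translation": [0.057,-0.4,0],"rotation": [0,0,0]},
    {"translation": [0.065,-0.45,0],"rotation": [0,0,0]},
    {"translation": [0.073,-0.51,0],"rotation": [0,0,0]},
    {"translation": [0.082,-0.57,0],"rotation": [0,0,0]},
    {"translation": [0.089,-0.62,0],"rotation": [0,0,0]},
    {"translation": [0.096,-0.666,0],"rotation": [0,0,0]},
  ],
)

```text
t: 6.92
eef_pos: [0.5826, -0.2798, 0.0961]
ee_rot: [-3.141, 0.001, 0.142]
force: [-0.5, 2.9, 0.3]
width: 0.0002
gripper_force: 1.0
```

Request:
apply_moves(
  steps=[
    {"translation": [-0.01,0.04,0],"rotation": [0,0,0]},
    {"translation": [-0.02,0.1,0.02],"rotation": [0,0,0.04]},
    {"translation": [-0.04,0.18,0.06],"rotation": [0,0,0.1]},
    {"translation": [-0.06,0.26,0.12],"rotation": [0,0,0.18]},
    {"translation": [-0.075,0.32,0.18],"rotation": [0,0,0.24]},
    {"translation": [-0.082,0.344,0.24],"rotation": [0,0,0.275]},
    {"translation": [-0.082,0.344,0.3],"rotation": [0,0,0.275]},
    {"translation": [-0.082,0.344,0.32],"rotation": [0,0,0.275]},
    {"translation": [-0.082,0.344,0.32],"rotation": [0,0,0.275]},
    {"translation": [-0.082,0.344,0.32],"rotation": [0,0,0.275]},
  ],
)

```text
t: 7.75
eef_pos: [0.5621, -0.1926, 0.1764]
ee_rot: [-3.141, -0.0, 0.287]
force: [-0.9, -0.3, 0.0]
width: 0.0004
gripper_force: 0.0
```

Request:
apply_moves(
  steps=[
    {"translation": [0,0,0],"rotation": [0,0,0]},
    {"translation": [0,0,0],"rotation": [0,0,0]},
    {"translation": [0,0,0],"rotation": [0,0,0]},
    {"translation": [0,0,0],"rotation": [0,0,0]},
    {"translation": [0,0,0],"rotation": [0,0,0]},
    {"translation": [0,0,0],"rotation": [0,0,0]},
    {"translation": [0,0,0],"rotation": [0,0,0]},
    {"translation": [0,0,0],"rotation": [0,0,0]},
    {"translation": [0,0,0],"rotation": [0,0,0]},
    {"translation": [0,0,0],"rotation": [0,0,0]},
  ],
  jaw=-0.2,
)

```text
t: 8.58
eef_pos: [0.5623, -0.1931, 0.1766]
ee_rot: [3.142, -0.0, 0.287]
force: [0.5, 0.0, 0.0]
width: 0.0521
gripper_force: 0.0
```

```bash
python3 snap.py ca2; python3 - <<'E'
from h import *
f=grab_frame("scene")[150:260,140:270]; w=cv2.imread("pics/ca2_raw.png")
a=cv2.resize(w,(480,360)); b=cv2.resize(f,(320,271),interpolation=cv2.INTER_CUBIC)
o=np.zeros((360,800,3),np.uint8); o[:,:480]=a; o[:271,480:]=b; cv2.imwrite("pics/mix1.png",o)
E
```

```text
{'t': np.float64(8.6333), 'q': array([-0.0023,  0.2646, -0.2417,  0.    , -1.0644,  1.8599]), 'eef_pos': array([ 0.5623, -0.1931,  0.1766]), 'ee_rot': array([ 3.1416e+00, -1.0000e-04,  2.8670e-01]), 'force': array([0.2482, 0.5069, 0.3944]), 'width': np.float64(0.0525)}
```

View pics/mix1.png

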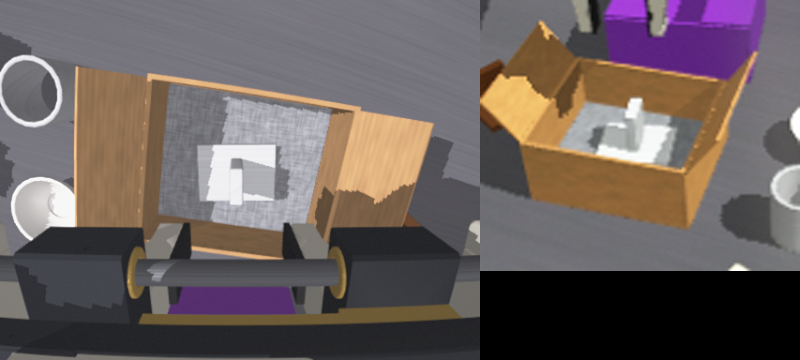

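The carton now has both flaps well outward: left edge at x≈76 against its hinge at 150, right edge at (432,123) against its hinge at (357,107). The plate is square to the tool at (197–276, 145–202), with the stub top at about (236,187).

```bash
python3 - <<'E'
from snap import *
M,_=load("ca2");k=512/480
A=lambda px,z:onz(M,np.array(px)*k,z)
C=np.array([A(p,.028) for p in((197,145),(276,145),(276,202),(201,203))]);print(C.round(4),C.mean(0))
print([np.linalg.norm(C[i]-C[(i+1)%4]).round(3) for i in range(4)]);d=(C[0]+C[3]-C[1]-C[2]);print("yaw",np.arctan2(-d[0],d[1]))
S=np.array([A(p,.078) for p in((230,168),(242,168),(242,206),(230,206))]);print("stub",S.mean(0),np.ptp(S,0))
# flap angle: corner of flap edge lies in plane at far end of the flap (carton x=+.072)
y=.143;R=np.array([[np.cos(y),-np.sin(y),0],[np.sin(y),np.cos(y),0],[0,0,1]]);c0=np.array([.571,-.1957,0])
for nm,px,s in(("L",(77,67),1),("R",(432,123),-1)):
    c,v=ray(M,np.array(px)*k); a=R.T@(c-c0);b=R.T@v
    t=(.072-a[0])/b[0]; p=a+t*b; print(nm,p.round(4),"theta",np.pi-np.arctan2(p[2]-.08,s*p[1]-.0875),np.hypot(p[2]-.08,s*p[1]-.0875))
    best=min(np.linspace(1.4,2.5,221),key=lambda th:np.linalg.norm(proj(M,c0+R@[.072,s*(.0875-.058*np.cos(th)),.08+.058*np.sin(th)])-np.array(px)*k)); print("fit",best)
E
```

```text
[[ 0.58   -0.1465  0.028 ]
 [ 0.6026 -0.223   0.028 ]
 [ 0.5447 -0.2424  0.028 ]
 [ 0.521  -0.1659  0.028 ]] [ 0.56206685 -0.19443967  0.028     ]
[np.float64(0.08), np.float64(0.061), np.float64(0.08), np.float64(0.062)]
yaw 0.29327275431196703
stub [ 0.56284646 -0.19258578  0.078     ] [0.03642683 0.01994994 0.        ]
L [0.072  0.0749 0.2181] theta 1.4797422562662734 0.13862981179003475
fit 2.2
R [ 0.072  -0.0908  0.1738] theta 1.6060595091016188 0.09389465321107525
fit 2.21
```

Request:
apply_moves(
  steps=[
    {"translation": [0,-0.002,-0.06],"rotation": [0,0,0.008]},
    {"translation": [0,-0.002,-0.14],"rotation": [0,0,0.008]},
    {"translation": [0,-0.002,-0.22],"rotation": [0,0,0.008]},
    {"translation": [0,-0.002,-0.3],"rotation": [0,0,0.008]},
    {"translation": [0,-0.002,-0.38],"rotation": [0,0,0.008]},
    {"translation": [0,-0.002,-0.44],"rotation": [0,0,0.008]},
    {"translation": [0,-0.002,-0.49],"rotation": [0,0,0.008]},
    {"translation": [0,-0.002,-0.53],"rotation": [0,0,0.008]},
    {"translation": [0,-0.002,-0.542],"rotation": [0,0,0.008]},
    {"translation": [0,-0.002,-0.542],"rotation": [0,0,0.008]},
  ],
)

```text
t: 9.52
eef_pos: [0.5619, -0.1936, 0.0403]
ee_rot: [-3.141, 0.001, 0.291]
force: [-0.1, 0.3, 0.3]
width: 0.0525
gripper_force: 0.0
```

Request:
apply_moves(
  steps=[
    {"translation": [0,0,0],"rotation": [0,0,0]},
    {"translation": [0,0,0],"rotation": [0,0,0]},
    {"translation": [0,0,0],"rotation": [0,0,0]},
    {"translation": [0,0,0],"rotation": [0,0,0]},
    {"translation": [0,0,0],"rotation": [0,0,0]},
    {"translation": [0,0,0],"rotation": [0,0,0]},
    {"translation": [0,0,0],"rotation": [0,0,0]},
    {"translation": [0,0,0],"rotation": [0,0,0]},
    {"translation": [0,0,0],"rotation": [0,0,0]},
    {"translation": [0,0,0],"rotation": [0,0,0]},
  ],
  jaw=1,
  newtons=45,
)

```text
t: 10.35
eef_pos: [0.5623, -0.1936, 0.0412]
ee_rot: [3.142, -0.0, 0.291]
force: [-0.9, 1.3, 2.8]
width: 0.0118
gripper_force: 45.0
```

Request:
apply_moves(
  steps=[
    {"translation": [0,0,0.03],"rotation": [0,0,0]},
    {"translation": [0,0,0.09],"rotation": [0,0,0]},
    {"translation": [0,0,0.18],"rotation": [0,0,0]},
    {"translation": [0,0,0.29],"rotation": [0,0,0]},
    {"translation": [0,0,0.41],"rotation": [0,0,0]},
    {"translation": [0,0,0.53],"rotation": [0,0,0]},
    {"translation": [0,0,0.65],"rotation": [0,0,0]},
    {"translation": [0,0,0.75],"rotation": [0,0,0]},
    {"translation": [0,0,0.82],"rotation": [0,0,0]},
    {"translation": [0,0,0.84],"rotation": [0,0,0]},
  ],
)

```text
t: 11.18
eef_pos: [0.5634, -0.1939, 0.2549]
ee_rot: [3.139, -0.005, 0.291]
force: [-0.3, -0.0, -1.3]
width: 0.0118
gripper_force: 45.0
```

Request:
apply_moves(
  steps=[
    {"translation": [-0.01,0.05,0],"rotation": [0,0,-0.02]},
    {"translation": [-0.03,0.13,0],"rotation": [0,0,-0.06]},
    {"translation": [-0.05,0.22,0],"rotation": [0,0,-0.1]},
    {"translation": [-0.08,0.32,0],"rotation": [0,0,-0.15]},
    {"translation": [-0.1,0.42,0],"rotation": [0,0,-0.2]},
    {"translation": [-0.12,0.52,0],"rotation": [0,0,-0.25]},
    {"translation": [-0.15,0.62,0],"rotation": [0,0,-0.3]},
    {"translation": [-0.17,0.72,0],"rotation": [0,0,-0.35]},
    {"translation": [-0.2,0.82,0],"rotation": [0,0,-0.4]},
    {"translation": [-0.22,0.9,0],"rotation": [0,0,-0.43]},
  ],
)

```text
t: 12.02
eef_pos: [0.506, 0.0327, 0.25]
ee_rot: [-3.142, 0.002, 0.064]
force: [0.3, -0.4, -1.2]
width: 0.0119
gripper_force: 45.0
```

Request:
apply_moves(
  steps=[
    {"translation": [-0.02,0.1,0],"rotation": [0,0,-0.05]},
    {"translation": [-0.05,0.2,0],"rotation": [0,0,-0.1]},
    {"translation": [-0.07,0.3,0],"rotation": [0,0,-0.15]},
    {"translation": [-0.1,0.4,0],"rotation": [0,0,-0.2]},
    {"translation": [-0.12,0.5,0],"rotation": [0,0,-0.25]},
    {"translation": [-0.15,0.6,0],"rotation": [0,0,-0.3]},
    {"translation": [-0.17,0.7,0],"rotation": [0,0,-0.35]},
    {"translation": [-0.19,0.79,0],"rotation": [0,0,-0.4]},
    {"translation": [-0.21,0.86,0],"rotation": [0,0,-0.434]},
    {"translation": [-0.216,0.888,0],"rotation": [0,0,-0.434]},
  ],
)

```text
t: 12.85
eef_pos: [0.4522, 0.255, 0.2498]
ee_rot: [3.141, 0.001, -0.161]
force: [-0.0, 0.5, -2.2]
width: 0.0118
gripper_force: 45.0
```

Request:
apply_moves(
  steps=[
    {"translation": [0,0,-0.01],"rotation": [-0.01,-0.06,0]},
    {"translation": [0,0,-0.03],"rotation": [-0.02,-0.13,0]},
    {"translation": [0,0,-0.06],"rotation": [-0.03,-0.2,0]},
    {"translation": [0,0,-0.09],"rotation": [-0.045,-0.28,0]},
    {"translation": [0,0,-0.12],"rotation": [-0.06,-0.36,0]},
    {"translation": [0,0,-0.15],"rotation": [-0.07,-0.44,0]},
    {"translation": [0,0,-0.18],"rotation": [-0.085,-0.52,0]},
    {"translation": [0,0,-0.2],"rotation": [-0.096,-0.594,0]},
    {"translation": [0,0,-0.2],"rotation": [-0.096,-0.594,0]},
    {"translation": [0,0,-0.2],"rotation": [-0.096,-0.594,0]},
  ],
)

```text
t: 13.68
eef_pos: [0.4526, 0.2524, 0.2003]
ee_rot: [3.14, -0.314, -0.16]
force: [0.4, 0.3, -1.6]
width: 0.0119
gripper_force: 45.0
```

```bash
python3 snap.py pl1
```

```text
{'t': np.float64(13.7333), 'q': array([ 1.0939, -0.0125, -0.7133,  0.4155, -0.8142,  0.0371]), 'eef_pos': array([0.4532, 0.2531, 0.201 ]), 'ee_rot': array([ 3.1413, -0.3138, -0.1608]), 'force': array([ 0.4429, -0.3169, -1.4087]), 'width': np.float64(0.0115)}
```

View pics/pl1.png

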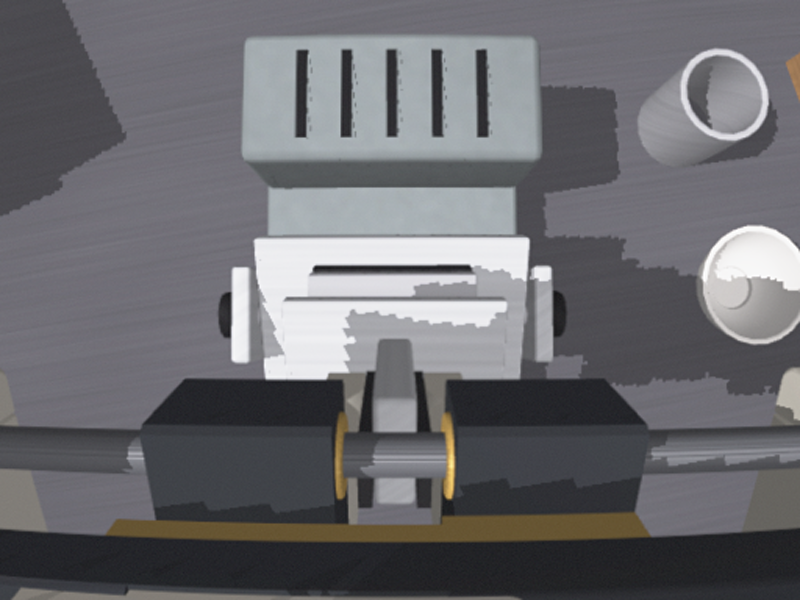

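The view shows the held plate's far edge running from (284,298) to (507,299). The platen's far edge lies beyond it from about (309,273) to (476,275), parallel to it, with the cheeks at x≈241 and x≈541.

```bash
python3 - <<'E'
from snap import *
M,f=load("pl1");g=cv2.cvtColor(f,cv2.COLOR_BGR2GRAY).astype(int)
for x in(190,200,210,235,250,270,290,300,310,316): print(x,"rows166-200",g[166:200,x].tolist())
for y in(178,181,194,200): print(y,"L",g[y,172:206].tolist(),"R",g[y,296:332].tolist())
s=get_state();R=Rn.from_euler('xyz',s["ee_rot"]).as_matrix();t=np.array(s["eef_pos"])
def onplane(px,d,R=R,t=t):
    c,v=ray(M,px); n=R[:,2]; X=c+v*((t+d*n-c)@n)/(v@n); return R.T@(X-t)
for px in((284,298),(507,299)): print(px,onplane(np.array(px)*.64,.0132)*1000, onplane(np.array(px)*.64,.0212)*1000)
F=np.array([.4723,.2502,.1257]);Q=Rn.from_euler('ZY',[-.161,-.315]).as_matrix()
for o in([.03,.04,0],[.03,-.04,0]): print("pred platen",proj(M,F+Q@o)/.64)
E
```

```text
190 rows166-200 [238, 237, 237, 237, 237, 236, 236, 237, 237, 237, 236, 236, 236, 237, 237, 236, 237, 238, 235, 234, 234, 234, 234, 222, 128, 123, 161, 221, 233, 236, 236, 236, 235, 233]
200 rows166-200 [237, 237, 237, 237, 213, 135, 97, 112, 117, 128, 178, 219, 221, 222, 224, 223, 222, 222, 220, 220, 218, 218, 216, 193, 124, 123, 163, 222, 233, 236, 236, 236, 235, 233]
210 rows166-200 [238, 239, 234, 185, 66, 26, 44, 57, 94, 136, 189, 219, 222, 223, 223, 223, 224, 222, 221, 219, 219, 218, 215, 193, 122, 122, 163, 222, 234, 236, 236, 236, 235, 232]
235 rows166-200 [238, 238, 233, 180, 64, 34, 46, 64, 96, 142, 196, 220, 222, 223, 223, 223, 223, 222, 221, 220, 219, 217, 216, 191, 123, 122, 164, 224, 234, 237, 237, 236, 236, 222]
250 rows166-200 [237, 237, 232, 177, 64, 33, 47, 66, 97, 145, 202, 222, 222, 222, 222, 222, 223, 221, 222, 220, 218, 218, 217, 192, 122, 121, 166, 225, 234, 237, 237, 236, 235, 234]
270 rows166-200 [238, 238, 234, 178, 62, 33, 39, 58, 98, 148, 206, 222, 222, 222, 223, 209, 154, 149, 150, 149, 146, 147, 144, 136, 116, 121, 167, 224, 235, 237, 236, 236, 233, 231]
[... 1739 characters left out ...]
 235, 235, 235, 236, 236, 235, 237, 235, 202, 174, 172, 172, 173, 174, 172, 171]
200 L [237, 238, 238, 237, 237, 238, 237, 236, 224, 230, 233, 233, 232, 234, 233, 233, 233, 233, 233, 233, 233, 233, 233, 233, 232, 232, 233, 233, 233, 233, 233, 232, 233, 232] R [232, 231, 231, 230, 231, 231, 231, 231, 231, 231, 231, 232, 231, 231, 231, 230, 231, 231, 231, 231, 224, 191, 167, 164, 166, 165, 166, 159, 154, 166, 170, 170, 170, 170, 172, 171]
(284, 298) [ 31.15267802 -37.74152722  13.2       ] [ 28.96624518 -39.51826854  21.2       ]
(507, 299) [30.82480544 40.0171931  13.2       ] [28.62299794 41.8867279  21.2       ]
pred platen [307.39069135 274.35159666]
pred platen [476.58100468 274.45105541]
```

```bash
python3 - <<'E'
from snap import *
M,f=load("pl1")
s=get_state();R=Rn.from_euler('xyz',s["ee_rot"]).as_matrix();t=np.array(s["eef_pos"])
def onplane(px,d):
    c,v=ray(M,px); n=R[:,2]; X=c+v*((t+d*n-c)@n)/(v@n); return (R.T@(X-t)*1000).round(2)
print(onplane((179.6,192.2),.0132),onplane((324.2,192.2),.0132)); print(onplane((190,189.3),.0212),onplane((310,189.3),.0212))
E
```

```text
[ 30.32 -38.98  13.2 ] [30.35 39.89 13.2 ]
[ 29.8  -34.75  21.2 ] [29.83 33.51 21.2 ]
```

Request:
apply_moves(
  steps=[
    {"translation": [-0.01,0.003,-0.01],"rotation": [0,0,0]},
    {"translation": [-0.01,0.003,-0.03],"rotation": [0,0,0]},
    {"translation": [0,0,-0.06],"rotation": [0,0,0]},
    {"translation": [0.01,0,-0.1],"rotation": [0,0,0]},
    {"translation": [0.021,-0.003,-0.13],"rotation": [0,0,0]},
    {"translation": [0.031,-0.004,-0.16],"rotation": [0,0,0]},
    {"translation": [0.038,-0.005,-0.18],"rotation": [0,0,0]},
    {"translation": [0.041,-0.006,-0.19],"rotation": [0,0,0]},
    {"translation": [0.041,-0.006,-0.19],"rotation": [0,0,0]},
    {"translation": [0.041,-0.006,-0.19],"rotation": [0,0,0]},
  ],
)

```text
t: 14.57
eef_pos: [0.4637, 0.2518, 0.1536]
ee_rot: [-3.141, -0.315, -0.162]
force: [-0.1, -0.8, -1.8]
width: 0.012
gripper_force: 45.0
```

```bash
cat > err.py <<'E'
from snap import *
F=np.array([.4723,.2502,.1257]);Q=Rn.from_euler('ZY',[-.161,-.315])
def rep():
    s=get_state();R=Rn.from_euler('xyz',s["ee_rot"]);t=np.array(s["eef_pos"])
    u=t+R.apply([0,0,.0212]); e=Q.inv().apply(u-F)*1000
    dr=(Q.inv()*R*Rn.from_euler('x',np.pi)).as_rotvec()
    T=Q.as_matrix()
    mom=np.array(s["moment"])
    print("t",round(float(s["t"]),2),"face-frame offset mm",e.round(2),"rot",dr.round(4),"force face",Q.inv().apply(s["force"]).round(2),"moment",Q.inv().apply(mom).round(3),"raw",np.round(t,4),np.round(s["ee_rot"],3))
if __name__=="__main__": rep()
E
python3 err.py; python3 snap.py pl2; python3 err.py; python3 - <<'E'
from snap import *
f=cv2.imread("pics/pl2_raw.png"); cv2.imwrite("pics/pl2c.png",cv2.resize(f[150:250,165:345],None,fx=4.4,fy=4.4,interpolation=cv2.INTER_CUBIC))
E
```

```text
t 14.57 face-frame offset mm [0.31 0.24 8.  ] rot [-0.0001 -0.0001 -0.0006] force face [-0.52 -0.82 -1.71] moment [-1.400e-02  1.226e+00 -1.000e-03] raw [0.4637 0.2518 0.1536] [-3.141 -0.315 -0.162]
{'t': np.float64(14.6167), 'q': array([ 1.0563,  0.0523, -0.7896,  0.4842, -0.6746, -0.0199]), 'eef_pos': array([0.4637, 0.252 , 0.1538]), 'ee_rot': array([-3.1409, -0.3153, -0.1616]), 'force': array([-0.0215,  0.197 , -1.299 ]), 'width': np.float64(0.0117)}
t 14.62 face-frame offset mm [0.39 0.43 8.25] rot [ 0.0005 -0.0003 -0.0006] force face [-0.45  0.19 -1.22] moment [-0.002  1.197  0.039] raw [0.4637 0.252  0.1538] [-3.141 -0.315 -0.162]
```

View pics/pl2c.png

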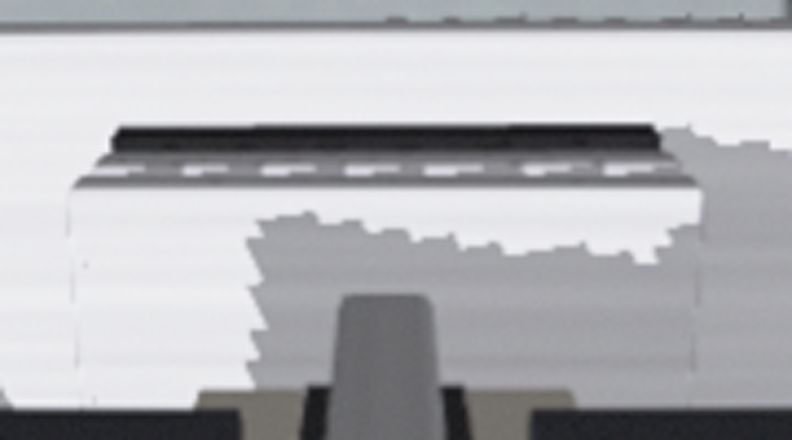

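The crop shows the sample plate (x≈70–703, far edge at y≈187) lined up with and parallel to the platen's far edge (x≈97–680), both centred at x≈387, with about 8 mm of gap left.

Request:
apply_moves(
  steps=[
    {"translation": [0,0,-0.003],"rotation": [0,0,0]},
    {"translation": [0.001,0,-0.006],"rotation": [0,0,0]},
    {"translation": [0.002,0,-0.009],"rotation": [0,0,0]},
    {"translation": [0.003,-0.001,-0.012],"rotation": [0,0,0]},
    {"translation": [0.004,-0.001,-0.015],"rotation": [0,0,0]},
    {"translation": [0.005,-0.001,-0.018],"rotation": [0,0,0]},
    {"translation": [0.006,-0.001,-0.021],"rotation": [0,0,0]},
    {"translation": [0.006,-0.001,-0.023],"rotation": [0,0,0]},
    {"translation": [0.006,-0.001,-0.023],"rotation": [0,0,0]},
    {"translation": [0.006,-0.001,-0.023],"rotation": [0,0,0]},
  ],
)

```text
t: 15.45
eef_pos: [0.4651, 0.2516, 0.1478]
ee_rot: [-3.141, -0.315, -0.162]
force: [0.6, 0.3, -1.4]
width: 0.0115
gripper_force: 45.0
```

```bash
python3 err.py
```

```text
t 15.45 face-frame offset mm [-0.17  0.23  2.05] rot [ 0.0001 -0.     -0.0005] force face [ 0.1   0.37 -1.52] moment [0.032 1.248 0.022] raw [0.4651 0.2516 0.1478] [-3.141 -0.315 -0.162]
```

Request:
apply_moves(
  steps=[
    {"translation": [0.001,0,-0.002],"rotation": [0,0,0]},
    {"translation": [0.001,0,-0.004],"rotation": [0,0,0]},
    {"translation": [0.002,0,-0.006],"rotation": [0,0,0]},
    {"translation": [0.003,0,-0.008],"rotation": [0,0,0]},
    {"translation": [0.003,-0.001,-0.01],"rotation": [0,0,0]},
    {"translation": [0.004,-0.001,-0.0115],"rotation": [0,0,0]},
    {"translation": [0.004,-0.001,-0.0115],"rotation": [0,0,0]},
    {"translation": [0.004,-0.001,-0.0115],"rotation": [0,0,0]},
    {"translation": [0.004,-0.001,-0.0115],"rotation": [0,0,0]},
    {"translation": [0.004,-0.001,-0.0115],"rotation": [0,0,0]},
  ],
)

```text
t: 16.28
eef_pos: [0.4661, 0.2516, 0.145]
ee_rot: [-3.141, -0.315, -0.162]
force: [-3.9, -0.0, 2.7]
width: 0.0121
gripper_force: 45.0
```

```bash
python3 err.py;sed -i 's/__main__": rep()/__main__": [(rep(),grab_frame("top")) for _ in range(4)]/' err.py
```

```text
t 16.28 face-frame offset mm [-0.02  0.36 -0.84] rot [ 0.0005 -0.0002 -0.0005] force face [-2.8  -0.66  3.78] moment [-0.115  1.718 -0.009] raw [0.4661 0.2516 0.145 ] [-3.141 -0.315 -0.162]
```

Request:
apply_moves(
  steps=[
    {"translation": [0,0,-0.002],"rotation": [0,0,0]},
    {"translation": [0.001,0,-0.004],"rotation": [0,0,0]},
    {"translation": [0.0015,0,-0.006],"rotation": [0,0,0]},
    {"translation": [0.002,0,-0.0078],"rotation": [0,0,0]},
    {"translation": [0.002,0,-0.0078],"rotation": [0,0,0]},
    {"translation": [0.002,0,-0.0078],"rotation": [0,0,0]},
    {"translation": [0.002,0,-0.0078],"rotation": [0,0,0]},
    {"translation": [0.002,0,-0.0078],"rotation": [0,0,0]},
    {"translation": [0.002,0,-0.0078],"rotation": [0,0,0]},
    {"translation": [0.002,0,-0.0078],"rotation": [0,0,0]},
  ],
)

```text
t: 17.12
eef_pos: [0.4667, 0.2515, 0.1431]
ee_rot: [-3.141, -0.315, -0.162]
force: [-1.1, -0.5, 5.9]
width: 0.0118
gripper_force: 45.0
```

```bash
python3 err.py
```

```text
t 17.12 face-frame offset mm [-0.07  0.36 -2.86] rot [ 0.0004 -0.0002 -0.0005] force face [ 0.83 -0.72  5.92] moment [-0.318  0.8   -0.041] raw [0.4667 0.2515 0.1431] [-3.141 -0.315 -0.162]
t 17.17 face-frame offset mm [-0.07  0.37 -2.85] rot [ 0.0004 -0.0003 -0.0005] force face [-0.06 -0.77  5.13] moment [-0.268  0.748 -0.019] raw [0.4667 0.2515 0.1431] [-3.141 -0.315 -0.162]
t 17.22 face-frame offset mm [-0.08  0.35 -2.86] rot [ 0.0004 -0.0002 -0.0005] force face [ 1.33 -0.23  4.46] moment [-0.357  0.768  0.022] raw [0.4667 0.2515 0.1431] [-3.141 -0.315 -0.162]
t 17.27 face-frame offset mm [-0.08  0.37 -2.87] rot [ 0.0004 -0.0002 -0.0005] force face [0.63 0.34 6.27] moment [-0.259  0.629  0.035] raw [0.4667 0.2515 0.1431] [-3.141 -0.315 -0.162]
```

Request:
apply_moves(
  steps=[
    {"translation": [0,0,-0.002],"rotation": [0,-0.005,0]},
    {"translation": [0.001,0,-0.004],"rotation": [-0.002,-0.01,0]},
    {"translation": [0.0015,0,-0.006],"rotation": [-0.003,-0.019,0]},
    {"translation": [0.0018,0,-0.008],"rotation": [-0.003,-0.019,0]},
    {"translation": [0.0018,0,-0.008],"rotation": [-0.003,-0.019,0]},
    {"translation": [0.0018,0,-0.008],"rotation": [-0.003,-0.019,0]},
    {"translation": [0.0018,0,-0.008],"rotation": [-0.003,-0.019,0]},
    {"translation": [0.0018,0,-0.008],"rotation": [-0.003,-0.019,0]},
    {"translation": [0.0018,0,-0.008],"rotation": [-0.003,-0.019,0]},
    {"translation": [0.0018,0,-0.008],"rotation": [-0.003,-0.019,0]},
  ],
)

```text
t: 18.15
eef_pos: [0.4671, 0.2514, 0.1412]
ee_rot: [-3.141, -0.325, -0.162]
force: [-0.6, -1.5, 6.9]
width: 0.0116
gripper_force: 45.0
```

```bash
python3 err.py
```

```text
t 18.15 face-frame offset mm [-0.01  0.38 -4.81] rot [ 0.0004 -0.0104 -0.0006] force face [ 1.82 -1.52  6.61] moment [-0.522  0.867  0.005] raw [0.4671 0.2514 0.1412] [-3.141 -0.325 -0.162]
t 18.2 face-frame offset mm [-0.01  0.39 -4.82] rot [ 0.0004 -0.0104 -0.0006] force face [ 0.73 -1.95  6.76] moment [-0.499  0.89   0.043] raw [0.4671 0.2514 0.1412] [-3.141 -0.325 -0.162]
t 18.25 face-frame offset mm [-0.02  0.41 -4.81] rot [ 0.0004 -0.0104 -0.0006] force face [ 1.66 -1.27  6.48] moment [-0.52   0.933  0.042] raw [0.4671 0.2514 0.1412] [-3.141 -0.325 -0.162]
t 18.3 face-frame offset mm [-0.04  0.39 -4.83] rot [ 0.0004 -0.0103 -0.0006] force face [ 0.92 -1.61  7.14] moment [-0.499  0.964  0.011] raw [0.4671 0.2514 0.1412] [-3.141 -0.325 -0.162]
```

Request:
apply_moves(
  steps=[
    {"translation": [0.0005,0,-0.002],"rotation": [-0.003,0,-0.001]},
    {"translation": [0.001,0,-0.004],"rotation": [-0.006,0.001,-0.002]},
    {"translation": [0.0022,-0.0003,-0.0065],"rotation": [-0.009,0.0015,-0.003]},
    {"translation": [0.0022,-0.0003,-0.0065],"rotation": [-0.009,0.0015,-0.003]},
    {"translation": [0.0022,-0.0003,-0.0065],"rotation": [-0.009,0.0015,-0.003]},
    {"translation": [0.0022,-0.0003,-0.0065],"rotation": [-0.009,0.0015,-0.003]},
    {"translation": [0.0022,-0.0003,-0.0065],"rotation": [-0.009,0.0015,-0.003]},
    {"translation": [0.0022,-0.0003,-0.0065],"rotation": [-0.009,0.0015,-0.003]},
    {"translation": [0.0022,-0.0003,-0.0065],"rotation": [-0.009,0.0015,-0.003]},
    {"translation": [0.0022,-0.0003,-0.0065],"rotation": [-0.009,0.0015,-0.003]},
  ],
)

```text
t: 19.18
eef_pos: [0.4677, 0.2514, 0.1397]
ee_rot: [3.137, -0.325, -0.162]
force: [-2.2, -2.0, 7.6]
width: 0.0122
gripper_force: 45.0
```

```bash
python3 err.py; python3 snap.py fin; python3 - <<'E'
from h import *
w=cv2.imread("pics/fin_raw.png")[140:260,165:345]; f=grab_frame("top")[130:260,110:380]
a=cv2.resize(w,(800,533),interpolation=cv2.INTER_CUBIC)[:300]; b=cv2.resize(f,(600,289),interpolation=cv2.INTER_CUBIC)
o=np.zeros((600,800,3),np.uint8); o[:300]=a; o[305:594,:600]=b; cv2.imwrite("pics/finmix.png",o)
E
```

```text
t 19.18 face-frame offset mm [ 0.    0.36 -6.44] rot [-0.0044 -0.0104 -0.0006] force face [ 0.59 -2.35  7.78] moment [-0.465  1.173  0.022] raw [0.4677 0.2514 0.1397] [ 3.137 -0.325 -0.162]
t 19.23 face-frame offset mm [ 0.    0.38 -6.45] rot [-0.0044 -0.0104 -0.0007] force face [ 0.4  -2.09  7.62] moment [-0.435  1.184  0.   ] raw [0.4677 0.2514 0.1397] [ 3.137 -0.325 -0.162]
t 19.28 face-frame offset mm [ 0.    0.34 -6.45] rot [-0.0044 -0.0104 -0.0007] force face [ 0.21 -1.9   8.25] moment [-0.465  1.151  0.051] raw [0.4677 0.2514 0.1397] [ 3.137 -0.325 -0.162]
t 19.33 face-frame offset mm [-0.01  0.34 -6.44] rot [-0.0044 -0.0104 -0.0007] force face [ 0.02 -2.13  8.89] moment [-0.542  1.175 -0.004] raw [0.4676 0.2514 0.1397] [ 3.137 -0.325 -0.162]
{'t': np.float64(19.4333), 'q': array([ 1.0453,  0.0741, -0.8219,  0.5354, -0.6292, -0.0664]), 'eef_pos': array([0.4677, 0.2514, 0.1397]), 'ee_rot': array([ 3.1375, -0.3254, -0.1617]), 'force': array([-2.7618, -2.1871,  7.5596]), 'width': np.float64(0.0115)}
```

View pics/finmix.png

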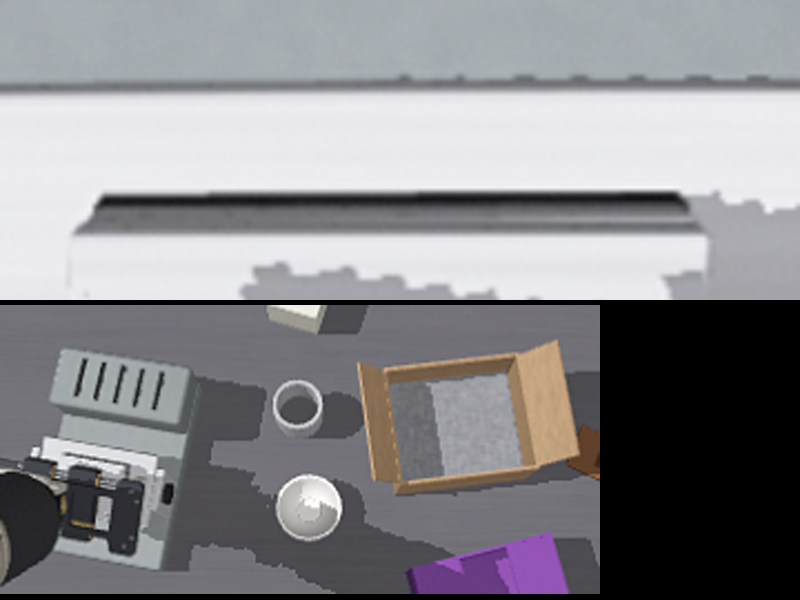

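The final view shows the sample plate's far edge (72–708, y≈233) seated parallel on the platen with its sides level, and only a hairline of platen edge visible at the right. Below it, the carton is empty with both flaps outward, and the bowl, flask and brick have not moved. The normal force is about 9.7 N, which corresponds to about 6 mm of platen travel, and the moments are nearly balanced.

```bash
python3 -c "
from station import *
print(job_done())"
```

```text
the job is handed in; nothing more can be done
None
```

I handed the job in at about 19.5 s with both flaps folded out to about 2.2 rad and the sample still gripped squarely on the sloped platen, pressed in about 6 mm (half travel, about 9.7 N) by my force and position readings; the bowl and flask are undisturbed, as is what the last picture shows of the brick, and no verdict came back.

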